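# Hang a test carrier on the burn-in rail and start the run

## Task

Take the carrier with the camera by its blue grip, lift its two hooks over the yellow lip of the burn-in stand's rail and lower it until both hooks rest fully home on the rail behind the lip, between the black end stops; keep hold of it until it sits there, do not drop it in or tip it. Then let go and press the green start button fully down and release it. Leave the other things on the bench where they are.

Things in the scene. Friction and masses are not known exactly. Their poses are not given: they have to be found in the camera images.
- carrier: Loose aluminium carrier, about 0.5 kg, standing upright on the bench, black camera fixed on it. Origin: centre of the underside of its shelf, 60 (x) x 130 (y) mm; z up, +x toward its back, y along its width. Back plate 130 mm wide, 127 mm high, rear face at x=+30 mm; two blue hooks reach back from its top (see hook_left), a blue grip block stands above its centre of mass (see grip).
- grip (a point): Point on the axis of the carrier's blue grip block, 20 mm below its top (carrier x=+2, y=0, z=161 mm); axes as the carrier. Block 30 (x) x 36 (y) x 50 mm, from carrier z=131 to 181 mm; beside it nothing rises above z=131 mm.
- hook_left (a point): Middle of the lower edge of the hook tongue at carrier y=+50 (x=+46, z=105 mm). Tongue 4 mm thick (x=+44 to +48), 24 mm wide (y), hanging from a strip at z=127 to 131 mm; the slot between back plate and tongue (x=+30 to +44) is 14 mm wide, 22 mm deep, open below.
- hook_right (a point): Middle of the lower edge of the other, equal hook tongue, at carrier y=-50 mm (x=+46, z=105 mm)
- stand: Burn-in stand, fixed for the run. Origin on the bench under the front face of the lip, middle of its length; z up, x away from the loading side, y along the rail. Rail beam 260 mm long, x=0 to 44 mm, flat top at z=127 mm. Carriers hang on its -x side, x and y parallel to the stand's, shelf 22 mm above the bench. Base x=-15 to +90 mm, 10 mm thick. A shelf over 0.6 m up overhangs the bench's rear.
- rail_seat (a point): Point on the rail's flat top at the back face of the lip, mid-length (stand x=4, y=0, z=127 mm); axes as the stand. Yellow lip: x=0 to 4 mm of the stand, 14 mm high (top at z=141). Black end stops on the rail, 24 mm high, leave 236 mm free between them (y=-118 to +118). When let go, a hung carrier's foot may swing back, up to about 0.12 rad, against a rubber guide bar (z=42 mm).
- start_box: Grey control box 90 (x) x 75 (y) x 45 mm, fixed for the run, with feet to x=+-57 mm; origin at the centre of its underside; carries the green start button, centred 6 mm toward its -x side, and a small green lamp. A blue bench vice, fixed, under 0.15 m high, stands between this box and the burn-in stand, near x=0.54, y=0.04 m
- start (a joint): travel of the green start button in m: 0 out, 0.008 fully down; pushed down along z, spring returns it, about 5 N fully down
- start_top (a point): centre of the top face of the green start button (36 mm across); moves with the button
- motor: bystander: stepper motor 48x42x62 mm; origin at the centre of its underside
- pliers_red: bystander: pliers with red handles, 58x149x12 mm, lying; origin at the centre of the underside
- reel: bystander: solder reel with blue flanges, 60 mm across, 45 mm high; origin at the centre of the underside
- sink: bystander: black finned heat sink 40x60x26 mm; origin at the centre of the underside

How it is judged:
By the outcome, as a careful person would: the job done as asked, in the order asked, and still so for the second after the job is handed in, with the robot touching nothing.
It also fails if it takes over 51 s, if anything falls off the work surface, if the arm or the gripper's body presses on something with over 40 N, if the wrist force passes 120 N, or if a joint passes its speed limit or range.

## Robot

A 6-joint arm with a two-finger parallel gripper is mounted at the origin on a cart in front of the work surface, level with it; the furniture and walls round the work are solid. World frame = base frame: x ahead of the robot, y to its left, z up, the work surface at z = 0. Lengths are in mm, angles in rad, forces in N, time in s.
With the tool pointing down it reaches from about 350 to 775 mm from the base axis. Payload 7.3 kg.
Tool frame: the origin (TCP) lies on the centre line of the jaws, within the pads' length; the fingertips stand 17 mm ahead of it and the grasp point (between the pads) lies 2 mm behind it; z points along the fingers, y is the line along which they close (so a half turn about z gives the same grasp; the last joint's range is limited). The gripper opens to 92 mm and grips with 3 to 60 N. Pads are 19 mm wide; open, the fingers measure 130 mm over their backs; the gripper's body (75 mm by 190 mm) begins 47 mm behind the grasp point.
Start: joints at [-1.333, 0.342, 1.524, -0, 1.275, -0.146], TCP at [196.608, -486.815, 243.741] pointing down, gripper open.
Joint ranges: [-2.53, 2.53], [-0.77, 2.02], [0.04, 2.7], [-1, 4.14], [0.28, 2.66], [-3.11, 3.11]. Speed limits (rad/s): [2.57, 2.57, 3.14, 3.14, 3.14, 3.14].

## Interface

Orientations are given as [roll, pitch, yaw] about the fixed x, y, z axes, in that order (R = Rz(yaw) Ry(pitch) Rx(roll)).
In Python, from plant import bot gives the robot as it stands. The module is installed in compiled form; this text tells all that it offers.
- The arm moves only by the shell command python3 -m pendant 'ROWS'. ROWS is JSON, a list of rows, each a list of 3 entries, a list of its own where there are three numbers: the shift along the world's x, y, z as a fraction of full scale, then the turn, a rotation vector about the world's x, y, z as a fraction of full scale, then the opening, from -1 (shut) to 1 (fully open), so that 0 is half open. In form: [[[tx, ty, tz], [rx, ry, rz], claw], ...]. A call has exactly 10 rows; each row shifts and turns the commanded pose from where the row before left it; what a row does not reach is not made up. Full scale, the value 1, is 30 mm for a shift and 0.12 rad for a turn. A row lasts 1/12 s, in which the tool goes at most 41.7 mm and 7.16 degrees, less where a joint would pass 70% of its speed; a pose out of reach is approached as far as the arm can. A call with a number of a shift or a turn outside -1 to 1 is refused whole. A call with a gripper value outside its range is refused whole. The fingers move at their own pace and stop on an object; the grip force is fixed at half the most. Time passes only in rows, so rows that do not move let the fingers close, or fill a call up. It gives the time, the measured TCP pose, the force, the opening and the grip force at its end, in the units of the state.
- bot.get_obs(): the state, without advancing time (a new reading comes with each control period).
- bot.capture(name): name is "scene" or "top" or "wrist"; returns the picture (420x560x3 uint8, blue, green, red); there is no depth.
- bot.camera_params(name): a dict with "fovy" (degrees; the focal length in pixels is half the picture's height over the tangent of half this angle, whatever the lens; pixels are square), "cx", "cy" (the principal point, pixels), "camera_from_world" (4x4, takes a point from world to camera coordinates). Camera axes: x right, y down, z forward; pixel columns grow to the right and rows downward; lengths in mm; the calibration is good to about 2 mm. A picture is of the moment at which its call begins: read the wrist's pose just before it. camera_params takes no time and is no camera call; for the wrist camera it gives the pose at the moment of the call.
- bot.close_job(): hands the job in; it is judged then, once.
The state is a dict: "time": time; "joint_positions": joint angles; "dq": joint speeds; "tau": joint torques, N m; "tool_pos": TCP position; "tcp_rot": TCP orientation; "contact_force": force on the tool from outside, world axes, zero at the start; "moment": the same for the moment, N m; "grip_width": finger opening in mm; "finger_force": force on a finger pad.
Only numpy, scipy, OpenCV 4.12 (cv2) and the standard library are available. Lean on these libraries where they do the work, as an engineer would, in place of code of your own. Each camera call takes 0.05 s, during which the arm holds its last target. There are 200 camera calls.

## Working session

There is one attempt and no reset: what is moved stays moved. The work goes in short steps, Python scripts to look and compute and a shell command to move; the robot and the scene stay as the last step left them, time stands still between calls to the robot, and variables do not carry over. Pictures are saved under pics/ and viewed, at most 11 in all, crops included, and the job is handed in when it is done.

```bash
mkdir -p pics
cat > h.py <<'E'
import numpy as np, cv2
from plant import bot
def ray(p,u,v):
    f=210/np.tan(np.radians(p["fovy"])/2); T=np.array(p["camera_from_world"]); R=T[:3,:3]
    d=R.T@np.array([(u-p["cx"])/f,(v-p["cy"])/f,1]); return -R.T@T[:3,3],d
def onz(p,u,v,z):
    o,d=ray(p,u,v); return o+d*(z-o[2])/d[2]
def proj(p,X):
    f=210/np.tan(np.radians(p["fovy"])/2); T=np.array(p["camera_from_world"]); c=T[:3,:3]@np.array(X)+T[:3,3]
    return c[:2]/c[2]*f+[p["cx"],p["cy"]]
def tri(p1,a,p2,b):
    o1,d1=ray(p1,*a);o2,d2=ray(p2,*b); s=np.linalg.lstsq(np.c_[d1,-d2],o2-o1,rcond=None)[0]
    A=o1+s[0]*d1;B=o2+s[1]*d2; return (A+B)/2,np.linalg.norm(A-B)
E
python3 - <<'E'
from h import *
a=bot.capture("scene");b=bot.capture("top")
cv2.imwrite("pics/s0.png",a);cv2.imwrite("pics/t0.png",b)
for n in("scene","top"):
    p=bot.camera_params(n);print(n,p["fovy"],p["cx"],p["cy"],np.round(ray(p,280,210),2))
print(bot.get_obs())
E
```

```text
scene 44.244835405772776 285.9042176513971 204.35351520481126 [[-3.7632e+02  6.2924e+02  9.9301e+02]
 [ 6.7000e-01 -3.4000e-01 -6.6000e-01]]
top 53.827165804229615 280.9988589496354 213.82905885067336 [[ 3.54210e+02  1.48720e+02  1.35512e+03]
 [ 1.70000e-01  3.00000e-02 -9.90000e-01]]
{'time': 0.1, 'joint_positions': array([-1.33304070e+00,  3.42653532e-01,  1.52494842e+00, -2.95449818e-05,
        1.27540678e+00, -1.45979557e-01]), 'dq': array([-0.00062754, -0.00111321, -0.00243867,  0.00155296, -0.00220002,
        0.00059405]), 'tau': array([ 1.38648771e-03, -4.32004917e+01, -2.44695103e+01,  7.18436181e-02,
        5.25247701e-02, -7.28361670e-05]), 'tool_pos': array([ 196.49092497, -486.45970545,  243.10479893]), 'tcp_rot': array([-3.14018753e+00, -1.78032136e-04,  3.83743676e-01]), 'contact_force': array([ 0.43644312, -0.06410647, -0.40193536]), 'moment': array([-0.02751774, -0.00996473, -0.02614467]), 'finger_force': 0.0, 'grip_width': 91.81398562324108}
```

View pics/s0.png

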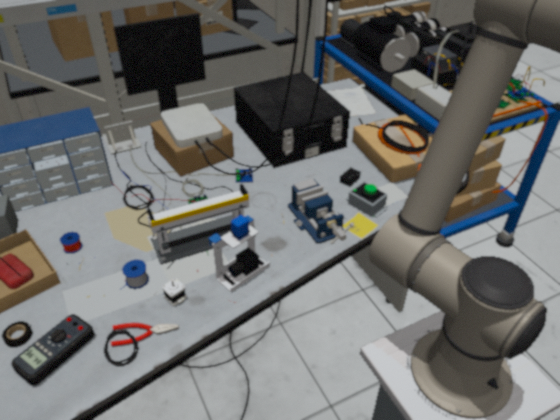

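View pics/t0.png

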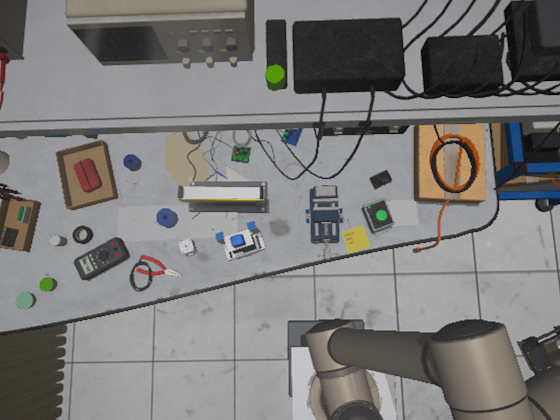

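The scene view shows the carrier at (240,255) with its blue grip at (240,228), the stand behind it at (200,215) and the button at (370,189). The top view has the grip at (238,240), the yellow lip at v≈199 from u=180 to 268, and the button at (381,215).

Run:
```python
from h import *
S=bot.camera_params("scene");T=bot.camera_params("top")
def blobs(img,lo,hi,roi,amin):
    m=cv2.inRange(cv2.cvtColor(img,cv2.COLOR_BGR2HSV),lo,hi);k=np.zeros_like(m);x0,y0,x1,y1=roi;k[y0:y1,x0:x1]=m[y0:y1,x0:x1]
    n,l,s,c=cv2.connectedComponentsWithStats(k)
    return [(s[i,4],c[i].round(1),cv2.minAreaRect(np.argwhere(l==i)[:,::-1].astype(np.float32))) for i in range(1,n) if s[i,4]>=amin]
s=cv2.imread("pics/s0.png");t=cv2.imread("pics/t0.png")
B=((100,120,60),(125,255,255));Y=((20,110,90),(34,255,255));G=((40,120,80),(80,255,255))
for nm,im,P,rois,hz in(("top",t,T,[(205,215,275,265),(170,180,275,215),(365,195,400,235)],(181,141,50)),("scene",s,S,[(200,210,275,255),(140,180,260,230),(350,175,390,200)],(181,141,50))):
  for r,c,z in zip(rois,(B,Y,G),hz):
    for a,ct,mr in blobs(im,*c,r,8):
      print(nm,a,ct,onz(P,*ct,z).round(0),[q.round(0)[:2].tolist() for q in (onz(P,*x,z) for x in cv2.boxPoints(mr))])
cv2.imwrite("pics/c.png",np.hstack([cv2.resize(t[175:270,165:285],None,fx=3.3,fy=3.3),cv2.resize(s[175:295,145:275],(int(130*2.6),313))[:313] if 0 else cv2.resize(s[175:290,140:275],(368,313))]) if cv2.resize(t[175:270,165:285],None,fx=3.3,fy=3.3).shape[0]==313 else cv2.resize(t[175:270,165:285],None,fx=5,fy=5))
```

```text
top 54 [251.1 225.5] [514. 263. 181.] [[521.0, 275.0], [527.0, 256.0], [507.0, 250.0], [501.0, 269.0]]
top 49 [219.2 236.1] [485. 354. 181.] [[491.0, 367.0], [498.0, 348.0], [479.0, 341.0], [473.0, 361.0]]
top 115 [236.8 240.1] [473. 304. 181.] [[481.0, 325.0], [491.0, 292.0], [465.0, 284.0], [455.0, 316.0]]
top 135 [227.5 199.4] [600. 337. 141.] [[603.0, 478.0], [608.0, 478.0], [599.0, 230.0], [594.0, 230.0]]
top 103 [381.1 214.9] [ 557. -138.   50.] [[573.0, -123.0], [572.0, -155.0], [540.0, -153.0], [541.0, -121.0]]
scene 334 [240.1 225.4] [451. 314. 181.] [[441.0, 352.0], [503.0, 305.0], [462.0, 277.0], [403.0, 325.0]]
scene 94 [213.9 237.8] [439. 383. 181.] [[455.0, 394.0], [452.0, 367.0], [423.0, 373.0], [426.0, 399.0]]
scene 516 [198.7 210.6] [588. 370. 141.] [[606.0, 489.0], [597.0, 234.0], [571.0, 241.0], [582.0, 492.0]]
scene 83 [369.9 188.3] [ 563. -142.   50.] [[584.0, -135.0], [568.0, -167.0], [541.0, -148.0], [557.0, -116.0]]
```

View pics/c.png

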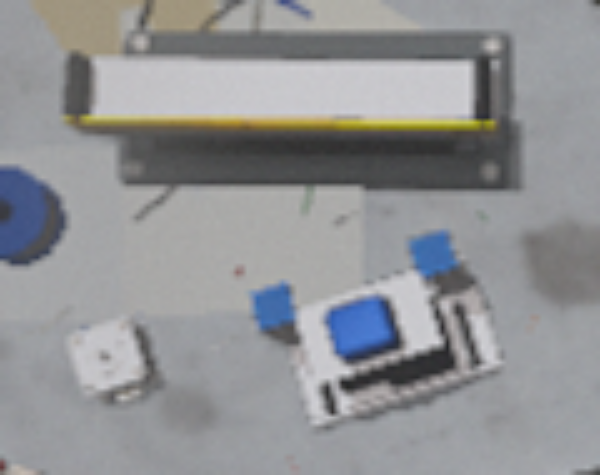

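The crop shows the carrier yawed about +0.31 and the stand close to −0.04. I'll move to a hover above the carrier.

```bash
python3 -m pendant '[[[0.9,1,0.3],[0,0,0],1],[[0.9,1,0.3],[0,0,0],1],[[0.9,1,0.3],[0,0,0],1],[[0.9,1,0.3],[0,0,0],1],[[0.9,1,0.3],[0,0,0],1],[[0.9,1,0.3],[0,0,0],1],[[0.9,1,0.3],[0,0,0],1],[[0.9,1,0.3],[0,0,0],1],[[0.9,1,0.3],[0,0,0],1],[[0.9,1,0.3],[0,0,0],1]]'
python3 -m pendant '[[[0,1,0],[0,0,0],1],[[0,1,0],[0,0,0],1],[[0,1,0],[0,0,0],1],[[0,1,0],[0,0,0],1],[[0,1,0],[0,0,0],1],[[0,1,0],[0,0,0],1],[[0,1,0],[0,0,0],1],[[0,1,0],[0,0,0],1],[[0,1,0],[0,0,0],1],[[0,1,0],[0,0,0],1]]'
python3 -m pendant '[[[0,1,0],[0,0,0],1],[[0,1,0],[0,0,-0.2],1],[[0,1,0],[0,0,-0.2],1],[[0,1,0],[0,0,-0.2],1],[[0,1,0],[0,0,0],1],[[0,0.8,0],[0,0,0],1],[[0,0,0],[0,0,0],1],[[0,0,0],[0,0,0],1],[[0,0,0],[0,0,0],1],[[0,0,0],[0,0,0],1]]'
python3 - <<'E'
from h import *
import json
p=bot.camera_params("wrist");w=bot.capture("wrist");cv2.imwrite("pics/w1.png",w)
p["camera_from_world"]=np.array(p["camera_from_world"]).tolist();json.dump(p,open("w1.json","w"))
print(np.round(ray(p,p["cx"],p["cy"]),2),bot.get_obs()["tool_pos"],bot.get_obs()["tcp_rot"])
E
```

```text
time: 0.93
tool_pos: [467.4, -184.9, 334.0]
tcp_rot: [-3.141, 0.0, 0.384]
contact_force: [1.1, -1.1, 0.1]
grip_width: 91.6
finger_force: 0.0
time: 1.77
tool_pos: [466.2, 114.6, 333.4]
tcp_rot: [-3.141, 0.001, 0.384]
contact_force: [2.1, -0.4, 0.1]
grip_width: 91.7
finger_force: 0.0
time: 2.6
tool_pos: [466.7, 286.2, 333.7]
tcp_rot: [3.141, 0.0, 0.311]
contact_force: [0.5, -0.0, 0.6]
grip_width: 91.7
finger_force: 0.0
[[ 5.3756e+02  3.0994e+02  4.7514e+02]
 [-2.6000e-01 -8.0000e-02 -9.6000e-01]] [466.76503606 286.13277176 333.80852631] [3.14124210e+00 1.32681980e-04 3.10406921e-01]
```

View pics/w1.png

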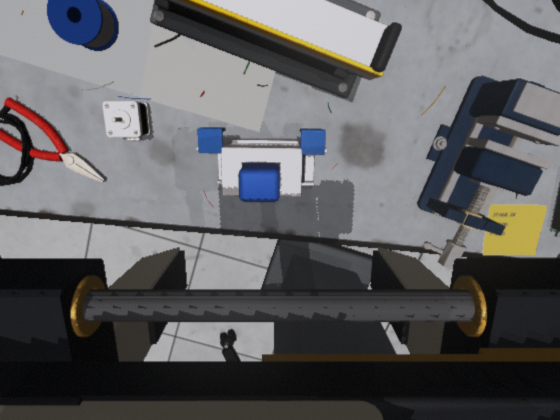

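The wrist view shows the grip at (259,184), the hooks at (210,140) and (313,141), and the lip's right end at (380,73).

Run:
```python
from h import *
import json
p=json.load(open("w1.json"));w=cv2.imread("pics/w1.png");h=cv2.cvtColor(w,cv2.COLOR_BGR2HSV)
m=cv2.inRange(h,(100,120,60),(125,255,255));m[:120]=0;m[215:]=0;m[:,:180]=0;m[:,340:]=0
n,l,s,c=cv2.connectedComponentsWithStats(m)
for i in range(1,n):
    if s[i,4]<50:continue
    r=cv2.boxPoints(cv2.minAreaRect(np.argwhere(l==i)[:,::-1].astype(np.float32)))
    for z in(131,181):print(s[i],z,onz(p,*c[i],z).round(1)[:2],[onz(p,*q,z).round(0)[:2].tolist() for q in r])
for v in range(160,206,3): print(v,h[v,259],end=' ')
y=cv2.inRange(h,(20,150,110),(34,255,255));y[90:]=0;y[:,420:]=0
pts=np.argwhere(y)[:,::-1]
X=np.array([onz(p,*q,141)[:2] for q in pts]);
vx,vy,x0,y0=cv2.fitLine(X.astype(np.float32),cv2.DIST_HUBER,0,.01,.01).ravel();print("\nlip yaw",np.arctan2(-vx/np.sign(vy),abs(vy)),"at",x0,y0,"y range",X[:,1].min(),X[:,1].max(),"right end pts",X[X[:,1]<X[:,1].min()+4].mean(0))
T=bot.camera_params("top")
for q in((180,199),(268,199)):print(onz(T,*q,141).round(0))
print([onz(T,165+u/5,175+v/5,z).round(0) for u,v,z in((66,60,151),(90,60,151),(475,60,151),(492,60,151))])
```

```text
[198 128  25  25 593] 131 [492.7 365.5] [[500.0, 379.0], [507.0, 357.0], [485.0, 351.0], [478.0, 373.0]]
[198 128  25  25 593] 181 [499.2 357.4] [[506.0, 369.0], [512.0, 350.0], [493.0, 345.0], [487.0, 364.0]]
[301 130  24  25 567] 131 [521.9 270. ] [[529.0, 284.0], [535.0, 263.0], [514.0, 255.0], [507.0, 277.0]]
[301 130  24  25 567] 181 [524.2 275.8] [[530.0, 288.0], [536.0, 270.0], [517.0, 263.0], [511.0, 282.0]]
[ 239  164   40   38 1420] 131 [466.7 307.9] [[479.0, 332.0], [491.0, 295.0], [455.0, 284.0], [443.0, 321.0]]
[ 239  164   40   38 1420] 181 [477.  308.2] [[487.0, 329.0], [497.0, 297.0], [467.0, 287.0], [456.0, 320.0]]
160 [120   6 207] 163 [112  93  63] 166 [113 133  65] 169 [112 160  94] 172 [111 182 157] 175 [110 178 181] 178 [111 179 179] 181 [110 182 177] 184 [110 182 175] 187 [111 184 172] 190 [111 186 170] 193 [111 189 169] 196 [111 187 166] 199 [112 167  93] 202 [115  39  86] 205 [120  15  99] 
lip yaw -0.03456934 at 600.467 323.7005 y range 231.82410547016127 409.58257111672617 right end pts [597.30567121 233.75045272]
[605. 481. 141.]
[598. 215. 141.]
[array([640., 484., 151.]), array([639., 470., 151.]), array([633., 238., 151.]), array([633., 228., 151.])]
```

```bash
python3 -m pendant '[[[0.33,0.71,0],[0,0,-0.1],1],[[0,0,-0.5],[0,0,0],1],[[0,0,-0.8],[0,0,0],1],[[0,0,-1],[0,0,0],1],[[0,0,-1],[0,0,0],1],[[0,0,-1],[0,0,0],1],[[0,0,-0.7],[0,0,0],1],[[0,0,-0.5],[0,0,0],1],[[0,0,-0.33],[0,0,0],1],[[0,0,0],[0,0,0],1]]'
python3 -m pendant '[[[0,0,0],[0,0,0],1],[[0,0,0],[0,0,0],0.2],[[0,0,0],[0,0,0],-0.1],[[0,0,0],[0,0,0],-0.2],[[0,0,0],[0,0,0],-0.4],[[0,0,0],[0,0,0],-1],[[0,0,0],[0,0,0],-1],[[0,0,0],[0,0,0],-1],[[0,0,0],[0,0,0],-1],[[0,0,0],[0,0,0],-1]]'
```

```text
time: 3.48
tool_pos: [475.9, 307.3, 157.0]
tcp_rot: [3.141, 0.004, 0.299]
contact_force: [-1.0, -0.5, 0.1]
grip_width: 91.7
finger_force: 0.0
time: 4.32
tool_pos: [476.6, 308.3, 158.9]
tcp_rot: [3.141, -0.0, 0.3]
contact_force: [1.2, -4.3, 3.3]
grip_width: 36.4
finger_force: 2.0
```

```bash
python3 -m pendant '[[[0,0,0],[0,0,0],-1],[[0,0,0],[0,0,0],-1],[[0,0,0],[0,0,0],-1],[[0,0,0.15],[0,0,0],-1],[[0,0,0.2],[0,0,0],-1],[[0,0,0.3],[0,0,0],-1],[[0,0,0.4],[0,0,0],-1],[[0,0,0.4],[0,0,0],-1],[[0,0,0.4],[0,0,0],-1],[[0,0,0.4],[0,0,0],-1]]'
python3 - <<'E'
from h import *
import json
p=bot.camera_params("wrist");w=bot.capture("wrist");cv2.imwrite("pics/w2.png",w)
print(bot.get_obs()["tool_pos"])
E
```

```text
time: 5.15
tool_pos: [476.3, 308.6, 227.5]
tcp_rot: [-3.141, 0.0, 0.3]
contact_force: [0.9, 0.4, -6.1]
grip_width: 35.7
finger_force: 30.0
[477.28059383 309.13623774 230.15022779]
```

View pics/w2.png

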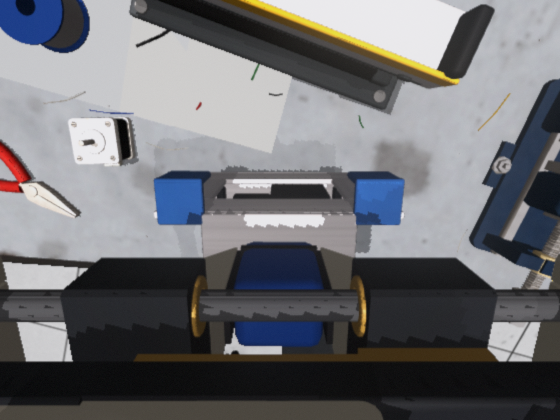

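The carrier is gripped upright. In this view the hooks are at (183,198) and (378,198), and the lip is at the top. Next I'll turn it parallel to the rail and bring it in front.

```bash
python3 -m pendant '[[[0.15,0.1,0],[0,0,-0.2],-1],[[0.25,0.2,0],[0,0,-0.35],-1],[[0.25,0.2,0],[0,0,-0.4],-1],[[0.25,0.2,0],[0,0,-0.4],-1],[[0.25,0.2,0],[0,0,-0.4],-1],[[0.25,0.2,0],[0,0,-0.4],-1],[[0.25,0.2,0],[0,0,-0.35],-1],[[0.25,0.2,0],[0,0,-0.2],-1],[[0.2,0.07,0],[0,0,-0.1],-1],[[0,0,0],[0,0,0],-1]]'
python3 - <<'E'
from h import *
import json
p=bot.camera_params("wrist");w=bot.capture("wrist");o=bot.get_obs();cv2.imwrite("pics/w3.png",w)
p["camera_from_world"]=np.array(p["camera_from_world"]).tolist();json.dump(p,open("w3.json","w"))
print(o["tool_pos"],o["tcp_rot"],ray(p,280,210))
h=cv2.cvtColor(w,cv2.COLOR_BGR2HSV)
for n,lo,hi in(("B",(100,120,40),(125,255,255)),("Y",(20,150,90),(34,255,255))):
    m=cv2.inRange(h,lo,hi);k,l,s,c=cv2.connectedComponentsWithStats(m)
    print(n,[(s[i].tolist(),c[i].round(1).tolist()) for i in range(1,k) if s[i,4]>150])
E
```

```text
time: 6.03
tool_pos: [540.3, 355.9, 225.9]
tcp_rot: [3.141, -0.0, -0.036]
contact_force: [0.8, 0.0, -5.3]
grip_width: 36.1
finger_force: 30.0
[539.60948053 355.4886132  225.85475458] [ 3.14106662e+00  7.07135153e-04 -3.57132805e-02] (array([614.59387579, 354.22845972, 367.37750932]), array([-0.26942754,  0.00525191, -0.96303229]))
B [([31, 139, 85, 65, 3346], [67.4, 171.1]), ([538, 156, 22, 59, 574], [550.9, 187.2]), ([154, 173, 50, 52, 2303], [179.0, 198.3]), ([354, 178, 50, 46, 2142], [377.9, 200.1]), ([234, 249, 90, 41, 3238], [278.3, 270.1]), ([235, 321, 88, 26, 2062], [278.2, 332.7])]
Y [([66, 130, 407, 7, 2121], [265.6, 133.1])]
```

View pics/w3.png

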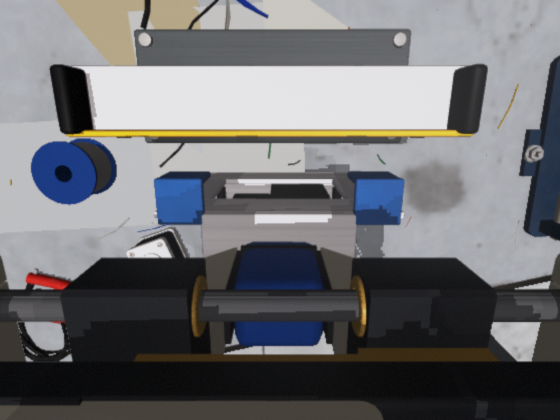

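The carrier is now square to the rail. The yellow lip runs at v≈133 from u=66 to 473, and the hooks span v 173–224.

Run:
```python
from h import *
import json
p=json.load(open("w3.json"));w=cv2.imread("pics/w3.png");h=cv2.cvtColor(w,cv2.COLOR_BGR2HSV)
y=cv2.inRange(h,(18,100,70),(36,255,255))[120:150]
L=[]
for u in (80,120,160,200,240,280,320,360,400,440):
    v=np.where(y[:,u])[0]+120; a=onz(p,u,v.max()+.5,141);b=onz(p,u,v.min()-.5,127);L.append([u,*a[:2],*b[:2]])
L=np.array(L);print(L.round(1)); print(np.polyfit(L[:,2],L[:,1],1),np.polyfit(L[:,4],L[:,3],1))
b=cv2.inRange(h,(100,120,40),(125,255,255))
for u in (165,190,365,390):
    print(u,[h[v,u,2] for v in range(168,230,2)])
    v=np.where(b[150:230,u])[0]+150; print(v.min(),v.max(),"z198",onz(p,u,v.min()-.5,198)[:2],"z172",onz(p,u,v.min()-.5,172)[:2],"front z198",onz(p,u,v.max()+.5,198)[:2])
# stop inner edges at z=151 (top), pixels from view
for q in((84,66),(90,130),(457,66),(450,130)):print(q,onz(p,*q,151 if q[1]<100 else 127).round(0))
# predicted hook corners for grip at tool
c,s=np.cos(-.036),np.sin(-.036)
for x,z in((48,198),(48,172),(24,198),(30,198)):
  X=np.array([540,355.7,0])+[(x-2)*c-50*s,(x-2)*s+50*c,z];print(x,z,X,proj(p,X))
```

```text
[[ 80.  604.4 481.2 606.4 488.5]
 [120.  603.5 455.7 607.4 461.2]
 [160.  602.6 430.2 606.5 434.3]
 [200.  601.7 404.7 605.5 407.4]
 [240.  600.8 379.3 604.5 380.5]
 [280.  599.9 353.8 603.6 353.6]
 [320.  598.9 328.3 602.6 326.7]
 [360.  598.  302.8 601.6 299.8]
 [400.  597.1 277.4 600.7 272.9]
 [440.  596.2 251.9 599.7 246. ]]
[3.59303223e-02 5.87148158e+02] [3.19327911e-02 5.92124819e+02]
165 [np.uint8(194), np.uint8(195), np.uint8(189), np.uint8(80), np.uint8(53), np.uint8(91), np.uint8(164), np.uint8(173), np.uint8(175), np.uint8(174), np.uint8(174), np.uint8(176), np.uint8(176), np.uint8(175), np.uint8(168), np.uint8(163), np.uint8(164), np.uint8(163), np.uint8(163), np.uint8(162), np.uint8(162), np.uint8(161), np.uint8(162), np.uint8(162), np.uint8(160), np.uint8(161), np.uint8(161), np.uint8(119), np.uint8(135), np.uint8(172), np.uint8(154)]
175 223 z198 [587.32654104 410.97815188] z172 [583.14091625 419.68941468] front z198 [562.15118206 414.14302211]
190 [np.uint8(194), np.uint8(187), np.uint8(65), np.uint8(57), np.uint8(57), np.uint8(87), np.uint8(169), np.uint8(179), np.u
[... 1311 characters left out ...]
 np.uint8(154), np.uint8(155), np.uint8(154), np.uint8(128), np.uint8(114), np.uint8(111), np.uint8(91), np.uint8(90), np.uint8(91), np.uint8(105), np.uint8(176), np.uint8(177)]
178 223 z198 [581.87007094 300.46584722] z172 [576.84686019 292.21311088] front z198 [558.03546032 299.22816412]
(84, 66) [644. 466. 151.]
(90, 130) [608. 481. 127.]
(457, 66) [637. 250. 151.]
(450, 130) [599. 239. 127.]
48 198 [587.76980644 404.01196117 198.        ] [179.0279512 173.100721 ]
48 172 [587.76980644 404.01196117 172.        ] [191.72931194 165.35953827]
24 198 [563.78535676 404.87577456 198.        ] [182.71199664 219.82778168]
30 198 [569.78146918 404.65982121 198.        ] [181.81687656 208.47441189]
```

```bash
python3 -m pendant '[[[0.1,0,0],[0,0,0],-1],[[0.2,0,0],[0,0,0],-1],[[0.25,-0.03,0],[0,0,0],-1],[[0.25,0,0],[0,0,0],-1],[[0.18,0,-0.1],[0,0,0],-1],[[0,0,-0.2],[0,0,0],-1],[[0,0,-0.3],[0,0,0],-1],[[0,0,-0.2],[0,0,0],-1],[[0,0,-0.07],[0,0,0],-1],[[0,0,0],[0,0,0],-1]]'
python3 - <<'E'
from h import *
import json
p=bot.camera_params("wrist");w=bot.capture("wrist");o=bot.get_obs();cv2.imwrite("pics/w4.png",w)
p["camera_from_world"]=np.array(p["camera_from_world"]).tolist();json.dump(p,open("w4.json","w"))
tz=o["tool_pos"][2];print(o["tool_pos"],o["tcp_rot"])
h=cv2.cvtColor(w,cv2.COLOR_BGR2HSV)
y=cv2.inRange(h,(18,100,70),(36,255,255))
for u in (100,120,140,230,250,270,290,310,330,420,440):
    v=np.where(y[100:230,u])[0]+100
    if len(v): print(u,v.min(),v.max(),onz(p,u,v.max()+.5,141).round(1),onz(p,u,v.min()-.5,127).round(1))
zt=tz-158.9+131
for u in (165,190,365,390):print(u,onz(p,u,178.5,zt).round(1),h[168:186,u,2].tolist())
E
```

```text
time: 6.92
tool_pos: [568.1, 354.6, 198.8]
tcp_rot: [3.14, 0.002, -0.036]
contact_force: [-0.0, 0.0, -5.8]
grip_width: 35.7
finger_force: 30.0
[568.44404452 354.73524818 199.68886404] [ 3.14099573e+00  1.10585880e-03 -3.59037536e-02]
100 178 187 [603.9 458.4 141. ] [607.5 464.7 127. ]
120 178 187 [603.5 446.8 141. ] [607.  452.4 127. ]
140 178 187 [603.1 435.1 141. ] [606.6 440.  127. ]
230 178 187 [601.2 382.6 141. ] [604.6 384.2 127. ]
250 178 187 [600.8 371.  141. ] [604.1 371.9 127. ]
270 178 187 [600.4 359.3 141. ] [603.7 359.5 127. ]
290 178 187 [599.9 347.6 141. ] [603.3 347.1 127. ]
310 180 187 [599.5 336.  141. ] [601.6 334.7 127. ]
330 178 187 [599.1 324.3 141. ] [602.4 322.3 127. ]
420 180 187 [597.2 271.8 141. ] [599.1 266.4 127. ]
440 178 187 [596.8 260.1 141. ] [599.9 254.1 127. ]
165 [613.3 409.5 171.8] [231, 232, 232, 231, 221, 172, 98, 62, 56, 62, 92, 139, 167, 178, 195, 185, 177, 176]
190 [612.8 397.3 171.8] [182, 144, 112, 76, 63, 61, 61, 60, 62, 65, 91, 140, 172, 183, 193, 186, 179, 176]
365 [609.7 311.6 171.8] [226, 181, 133, 93, 75, 72, 71, 73, 73, 74, 87, 134, 166, 177, 181, 181, 181, 181]
390 [609.3 299.4 171.8] [231, 231, 230, 226, 175, 103, 76, 74, 73, 75, 86, 133, 163, 175, 176, 175, 175, 175]
```

View pics/w4.png

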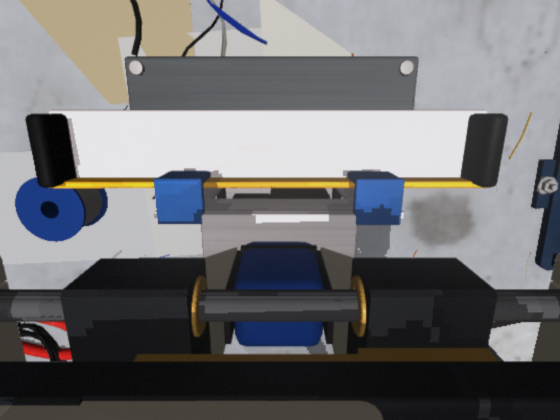

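The hooks (v≈179) straddle the lip at v≈183, within the end stops. A +1.5 mm correction in x is needed, then I can lower it.

```bash
python3 -m pendant '[[[0.05,0,0],[0,0,0],-1],[[0,0,-0.1],[0,0,0],-1],[[0,0,-0.1],[0,0,0],-1],[[0,0,-0.1],[0,0,0],-1],[[0,0,-0.1],[0,0,0],-1],[[0,0,-0.08],[0,0,0],-1],[[0,0,-0.05],[0,0,0],-1],[[0,0,-0.03],[0,0,0],-1],[[0,0,0],[0,0,0],-1],[[0,0,0],[0,0,0],-1]]'
```

```text
time: 7.8
tool_pos: [570.5, 354.7, 183.5]
tcp_rot: [3.142, -0.0, -0.036]
contact_force: [-0.1, 0.5, -5.6]
grip_width: 36.0
finger_force: 30.0
```

```bash
python3 -m pendant '[[[0,0,-0.03],[0,0,0],-1],[[0,0,-0.02],[0,0,0],-1],[[0,0,-0.02],[0,0,0],-1],[[0,0,-0.02],[0,0,0],-1],[[0,0,0],[0,0,0],-1],[[0,0,0],[0,0,0],-1],[[0,0,0],[0,0,0],-1],[[0,0,0],[0,0,0],-1],[[0,0,0],[0,0,0],-1],[[0,0,0],[0,0,0],-1]]'
```

```text
time: 8.63
tool_pos: [570.4, 354.7, 180.7]
tcp_rot: [3.141, 0.0, -0.036]
contact_force: [-0.1, 0.2, -5.5]
grip_width: 35.9
finger_force: 30.0
```

```bash
python3 -m pendant '[[[0,0,-0.02],[0,0,0],-1],[[0,0,-0.02],[0,0,0],-1],[[0,0,0],[0,0,0],-1],[[0,0,0],[0,0,0],-1],[[0,0,0],[0,0,0],-1],[[0,0,0],[0,0,0],-1],[[0,0,0],[0,0,0],-1],[[0,0,0],[0,0,0],-1],[[0,0,0],[0,0,0],-1],[[0,0,0],[0,0,0],-1]]'
```

```text
time: 9.47
tool_pos: [570.5, 354.8, 180.5]
tcp_rot: [-3.141, -0.001, -0.036]
contact_force: [-5.0, -2.5, 6.3]
grip_width: 36.1
finger_force: 30.0
```

Contact came at the expected seated height (180.5, expected 180.9). I'll ease off, let go and rise.

```bash
python3 -m pendant '[[[0,0,0.02],[0,0,0],-1],[[0,0,0],[0,0,0],-1],[[0,0,0],[0,0,0],-0.2],[[0,0,0],[0,0,0],-0.1],[[0,0,0],[0,0,0],0],[[0,0,0],[0,0,0],0.2],[[0,0,0],[0,0,0],0.3],[[0,0,0],[0,0,0],0.3],[[0,0,0],[0,0,0],0.3],[[0,0,0],[0,0,0],0.3]]'
python3 -m pendant '[[[0,0,0.2],[0,0,0],0.3],[[0,0,0.4],[0,0,0],0.3],[[0,0,0.7],[0,0,0],0.3],[[0,0,1],[0,0,0],0.3],[[0,0,1],[0,0,0],0.3],[[0,0,0.7],[0,0,0],0.3],[[-0.2,-0.3,0],[0,0,0],0],[[-0.3,-0.6,0],[0,0,0],-0.5],[[-0.3,-1,0],[0,0,0],-1],[[-0.3,-1,0],[0,0,0],-1]]'
python3 - <<'E'
from h import *
a=bot.capture("scene");t=bot.capture("top")
cv2.imwrite("pics/s5.png",np.hstack([cv2.resize(a[170:290,130:280],(400,320)),cv2.resize(t[175:270,165:285],(400,320))]))
E
```

```text
time: 10.3
tool_pos: [570.4, 354.7, 180.1]
tcp_rot: [3.142, -0.0, -0.036]
contact_force: [-0.5, -0.4, 0.5]
grip_width: 59.8
finger_force: 0.0
time: 11.13
tool_pos: [536.7, 267.3, 300.4]
tcp_rot: [-3.142, -0.0, -0.035]
contact_force: [-0.0, -0.0, -0.5]
grip_width: 37.9
finger_force: 0.0
```

View pics/s5.png

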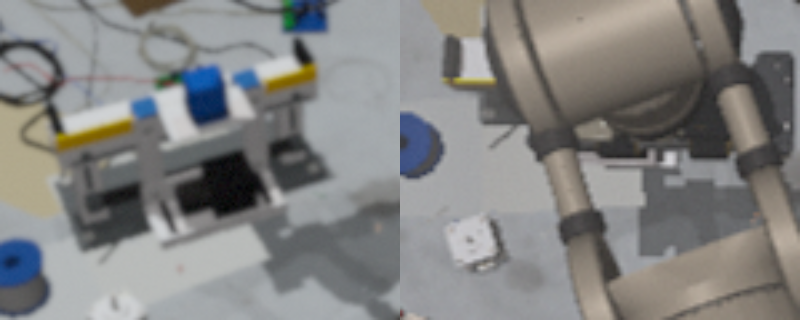

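The carrier hangs by both hooks behind the lip, clear of the end stops, and is free of the gripper. Next I'll go to the button.

```bash
python3 -m pendant '[[[0,-1,0],[0,0,0],-1],[[0,-1,0],[0,0,0],-1],[[0,-1,0],[0,0,0],-1],[[0,-1,0],[0,0,0],-1],[[0,-1,0],[0,0,0],-1],[[0,-1,0],[0,0,0],-1],[[0,-1,0],[0,0,0],-1],[[0,-1,0],[0,0,0],-1],[[0,-1,0],[0,0,0],-1],[[0,-1,0],[0,0,0],-1]]'
python3 -m pendant '[[[0.3,-1,0],[0,0,0],-1],[[0.3,-1,0],[0,0,0],-1],[[0,-0.8,0],[0,0,0],-1],[[0,-0.4,-0.4],[0,0,0],-1],[[0,0,-0.8],[0,0,0],-1],[[0,0,-0.7],[0,0,0],-1],[[0,0,-0.4],[0,0,0],-1],[[0,0,0],[0,0,0],-1],[[0,0,0],[0,0,0],-1],[[0,0,0],[0,0,0],-1]]'
python3 - <<'E'
from h import *
S=bot.camera_params("scene");T=bot.camera_params("top");print(tri(T,(381.1,214.9),S,(369.9,188.3)))
p=bot.camera_params("wrist");w=bot.capture("wrist");cv2.imwrite("pics/w6.png",w);print(bot.get_obs()["tool_pos"])
m=cv2.inRange(cv2.cvtColor(w,cv2.COLOR_BGR2HSV),(40,100,50),(80,255,255));n,l,s,c=cv2.connectedComponentsWithStats(m)
for i in range(1,n):
    if s[i,4]>40:
        u,v=c[i];x,y,ww,hh=s[i][:4];print(s[i],c[i],onz(p,u,v,55).round(1),(onz(p,x,v,55)-onz(p,x+ww,v,55)).round(0),(onz(p,u,y,55)-onz(p,u,y+hh,55)).round(0))
E
```

```text
time: 12.07
tool_pos: [537.8, -33.3, 300.8]
tcp_rot: [-3.142, -0.001, -0.036]
contact_force: [1.3, -0.0, -0.4]
grip_width: 0.5
finger_force: 0.0
time: 12.9
tool_pos: [556.3, -128.3, 232.5]
tcp_rot: [3.141, -0.002, -0.036]
contact_force: [-0.5, 0.7, 0.9]
grip_width: 0.4
finger_force: 0.0
(array([ 555.75688255, -136.32562085,   57.29116158]), np.float64(1.3582011273942964))
[ 556.31634591 -128.35715987  232.6487788 ]
[242 161  11  11  92] [246.75       165.80434783] [585.  -99.2  55. ] [ 0. 10.  0.] [10. -1.  0.]
[ 265  181   39   39 1204] [284.1461794  200.15033223] [ 551.3 -132.6   55. ] [ 1. 37.  0.] [38. -1.  0.]
```

View pics/w6.png

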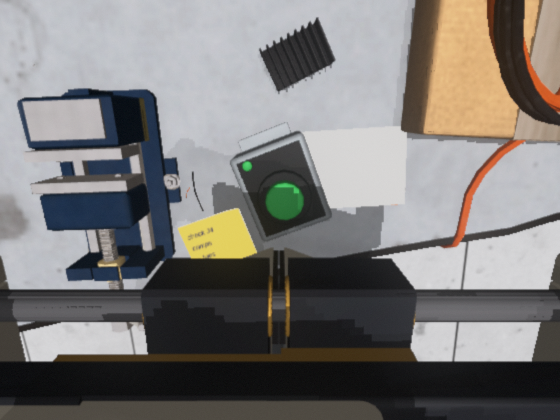

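The button is at (284,200) in the wrist view, which puts it near (552,−134) at about z=57.

```bash
python3 -m pendant '[[[-0.13,-0.18,-0.4],[0,0,0],-1],[[0,0,-0.8],[0,0,0],-1],[[0,0,-0.9],[0,0,0],-1],[[0,0,-0.9],[0,0,0],-1],[[0,0,-0.8],[0,0,0],-1],[[0,0,-0.5],[0,0,0],-1],[[0,0,-0.3],[0,0,0],-1],[[0,0,-0.15],[0,0,0],-1],[[0,0,0],[0,0,0],-1],[[0,0,0],[0,0,0],-1]]'
python3 -m pendant '[[[0,0,-0.1],[0,0,0],-1],[[0,0,-0.1],[0,0,0],-1],[[0,0,-0.1],[0,0,0],-1],[[0,0,-0.1],[0,0,0],-1],[[0,0,0],[0,0,0],-1],[[0,0,0],[0,0,0],-1],[[0,0,0],[0,0,0],-1],[[0,0,0],[0,0,0],-1],[[0,0,0],[0,0,0],-1],[[0,0,0],[0,0,0],-1]]'
```

```text
time: 13.78
tool_pos: [552.3, -134.0, 89.8]
tcp_rot: [3.141, -0.002, -0.036]
contact_force: [0.5, 0.3, 0.3]
grip_width: 0.4
finger_force: 0.0
time: 14.62
tool_pos: [552.6, -134.1, 78.2]
tcp_rot: [3.14, -0.003, -0.036]
contact_force: [-0.4, -0.7, 10.8]
grip_width: 0.5
finger_force: 5.2
```

```bash
python3 -m pendant '[[[0,0,-0.03],[0,0,0],-1],[[0,0,-0.03],[0,0,0],-1],[[0,0,0],[0,0,0],-1],[[0,0,0],[0,0,0],-1],[[0,0,0],[0,0,0],-1],[[0,0,0],[0,0,0],-1],[[0,0,0],[0,0,0],-1],[[0,0,0],[0,0,0],-1],[[0,0,0],[0,0,0],-1],[[0,0,0],[0,0,0],-1]]'
```

```text
time: 15.45
tool_pos: [552.7, -134.1, 77.9]
tcp_rot: [3.14, -0.004, -0.036]
contact_force: [-3.6, 2.1, 22.3]
grip_width: 0.2
finger_force: 11.1
```

Run:
```python
from h import *
w=bot.capture("wrist");s=bot.capture("scene");h=cv2.imread("pics/s0.png");w6=cv2.imread("pics/w6.png")
p=bot.camera_params("wrist");print(proj(p,[585,-99,50]),proj(p,[552,-134,57]))
cv2.imwrite("pics/w7.png",np.hstack([w,np.vstack([cv2.resize(w6[120:250,220:340],(240,210)),cv2.resize(s[165:225,330:400],(240,210))])]))
```

```text
[208.30184264 202.28557147] [280.22941526 266.21072509]
```

View pics/w7.png

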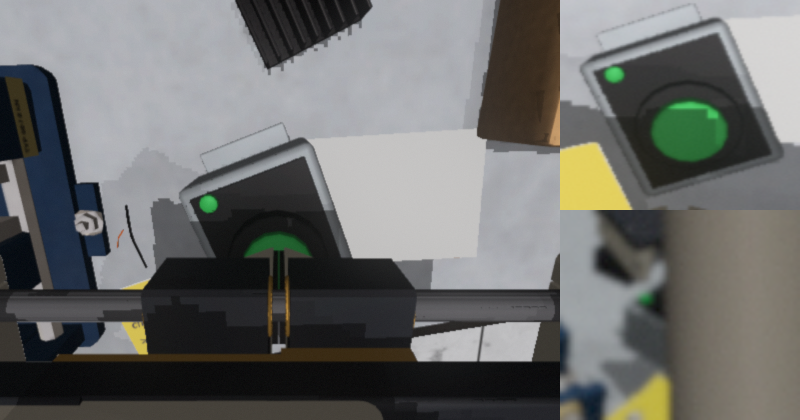

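The collar ring and button are partly hidden by the gripper, so I'll use the force while rising to tell button travel from a rigid collar.

```bash
for i in 1; do python3 -m pendant '[[[0,0,0.1],[0,0,0],-1],[[0,0,0.03],[0,0,0],-1],[[0,0,0],[0,0,0],-1],[[0,0,0],[0,0,0],-1],[[0,0,0],[0,0,0],-1],[[0,0,0],[0,0,0],-1],[[0,0,0],[0,0,0],-1],[[0,0,0],[0,0,0],-1],[[0,0,0],[0,0,0],-1],[[0,0,0],[0,0,0],-1]]'; done
python3 -m pendant '[[[0,0,0.1],[0,0,0],-1],[[0,0,0],[0,0,0],-1],[[0,0,0],[0,0,0],-1],[[0,0,0],[0,0,0],-1],[[0,0,0],[0,0,0],-1],[[0,0,0],[0,0,0],-1],[[0,0,0],[0,0,0],-1],[[0,0,0],[0,0,0],-1],[[0,0,0],[0,0,0],-1],[[0,0,0],[0,0,0],-1]]'
```

```text
time: 16.38
tool_pos: [551.6, -133.8, 78.7]
tcp_rot: [3.141, -0.0, -0.036]
contact_force: [3.2, -0.8, 5.4]
grip_width: 0.7
finger_force: 2.3
time: 17.22
tool_pos: [551.1, -133.6, 81.6]
tcp_rot: [-3.141, 0.001, -0.036]
contact_force: [0.1, -1.0, 3.6]
grip_width: 0.6
finger_force: 1.7
```

The force falls like a spring (5.4 N to 3.6 N over 3 mm), so the button did reach its hard stop. I'll retract and check.

```bash
python3 -m pendant '[[[0,0,0.3],[0,0,0],-1],[[0,0,0.6],[0,0,0],-1],[[0,0,1],[0,0,0],-1],[[0,0,1],[0,0,0],-1],[[0,0,1],[0,0,0],-1],[[0,0,1],[0,0,0],-1],[[0,0,0.6],[0,0,0],-1],[[0,0,0.2],[0,0,0],-1],[[0,0,0],[0,0,0],-1],[[0,0,0],[0,0,0],-1]]'
python3 - <<'E'
from h import *
a=bot.capture("scene");t=bot.capture("top");o=bot.get_obs();print(o["tool_pos"],o["contact_force"])
cv2.imwrite("pics/s8.png",np.hstack([cv2.resize(a[170:290,130:280],(400,320)),cv2.resize(t[165:285,125:275],(400,320))]))
E
```

```text
time: 18.05
tool_pos: [550.9, -133.4, 251.7]
tcp_rot: [-3.141, 0.002, -0.036]
contact_force: [0.6, 0.1, 0.1]
grip_width: 0.1
finger_force: 0.0
[ 550.68277803 -133.36820094  250.78496867] [-0.37956747 -0.12808398 -0.02277083]
```

View pics/s8.png

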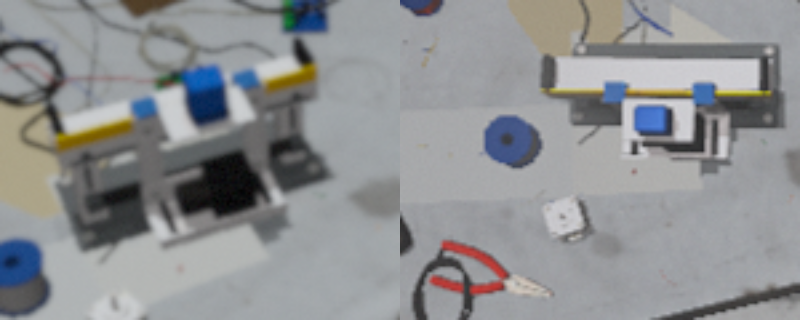

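Both views show the carrier hung on both hooks behind the lip, with the bystanders around it (motor, pliers, reel) where they were.

```bash
python3 -c "
from plant import bot
print(bot.close_job())"
```

```text
the job is handed in; nothing more can be done
None
```

The carrier hangs with both hooks home behind the lip, between the end stops; the start button was then pressed to its hard stop and released, and the job was handed in at about 18 s (51 s limit).

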